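# Wind the clockwork banding wheel and load a vase

### The job

The clockwork banding wheel has run down: wind its brass key clockwise, a part-turn at a time, until the gauge pointer stands in the green, and never let it go into the red. Only then stand the pink vase upright in the middle of the wheel, its foot inside the black ring, setting it down gently, never dropping it, because it is fragile. Leave the mug, the glaze tub and the brush where they are.

Things in the scene. Friction and masses are not known exactly. Their poses are not given: they have to be found in the camera images.
- unit: Blue clockwork banding wheel, 220 x 380 mm, fixed; origin under its centre, x to its back, y left, z up; yaw only. Left (y = 105 mm): box 150 mm wide; its front half is a face sloping 35 degrees, from 50 mm high at x = -100 mm to 120 mm at x = 0, looking forward and up; behind that a flat top 120 mm high with the gauge. Right (y = -90 mm): wheel, aluminium disc 180 mm across, braked.
- key_grip (a point): Centre of the brass key's wing, where to pinch it: on the key's axis, 44 mm out from the sloping face (unit coordinates -75, 105, 121 mm). Axes turn with the key: z out along its axis (35 degrees from vertical, leaning to the unit's front), x along the wing, y across it. Wing 64 mm long, 10 mm thick, 32 mm high (28 to 60 mm out from the face); stem 18 mm thick.
- wind_key (a joint): Key angle, rad: grows as it is wound clockwise, seen looking down at the key from outside. 0 run down, 3.4 to 4.2 green on the gauge, above 4.2 red, 5.2 the stop. Sprung (under 0.3 N m), but it stays where it is left. At 0 the wing lies along the unit's front-back direction.
- pointer_tip (a point): Tip of the gauge's black pointer on the white dial, 125 mm above the bench; pivot at unit coordinates 25, 105, 120 mm, radius 57 mm. It turns clockwise from above by half the key's angle, over a band that is grey, then green, then red. Its direction, from the unit's x axis towards y, is 1.82 rad minus half the key's angle.
- wheel_top (a point): Centre of the wheel's top face, 105 mm above the bench; axes as the unit's. A black ring, 100 mm inside and 110 mm outside diameter, is drawn round it.
- vase: Pink bisque vase, loose, 138 mm high, about 0.3 kg; origin at the centre of its foot, z up. Foot 68 mm across, belly 92 mm across at 20 to 45 mm high, straight neck 42 mm across from 82 mm high to the top. It stands on the bench at the left or the right of the machine.
- mug: White mug, loose, 80 mm across and 95 mm high with a handle at its +y; origin at the centre of its underside. On the other side from the vase. To be left alone.
- tub: White glaze tub with red lid, loose, 110 mm across and 120 mm high, on the far left of the bench; origin at the centre of its underside. To be left alone.
- brush: Wooden brush, 190 mm long, lying on the bench at the far right, handle to its -x; origin under its middle. To be left alone.
Not all that is in view belongs to the job. What is shaped like the vase but orange or turquoise is not meant.

How it is judged:
By the outcome, as a careful person would: the job done as asked, in the order asked, and still so for the second after the job is handed in, with the robot touching nothing.
It also fails if it takes over 67 s, if anything falls off the work surface, if the arm or the gripper's body presses on something with over 40 N, if the wrist force passes 120 N, or if a joint passes its speed limit or range.

### The arm

A 6-joint arm with a two-finger parallel gripper is mounted at the origin on the work surface. World frame = base frame: x ahead of the robot, y to its left, z up, the work surface at z = 0. Lengths are in m, angles in rad, forces in N, time in s.
With the tool pointing down it reaches from about 0.425 to 0.95 m from the base axis. Payload 3.5 kg.
Tool frame: the origin (TCP) lies between the finger pads; the fingertips stand 19 mm ahead of it and the grasp point (between the pads) is the TCP; z points along the fingers, y is the line along which they close (so a half turn about z gives the same grasp; the last joint's range is limited). The gripper opens to 85 mm and grips with 20 to 120 N. Pads are 22 mm wide; open, the fingers measure 114 mm over their backs; the gripper's body (76 mm by 85 mm) begins 54 mm behind the grasp point. The pads swing forward as they close: fully open they stand 13 mm farther back than shut.
Start: joints at [-1.269, 0.286, 1.577, -0, 1.279, -0.15], TCP at [0.295, -0.607, 0.25] pointing down, gripper open.
Joint ranges: [-2.77, 2.77], [-0.9, 2.22], [0.21, 2.48], [-1.53, 4.67], [0.24, 2.81], [-2.84, 2.84]. Speed limits (rad/s): [2.79, 2.79, 3.14, 3.14, 3.14, 3.14].

### API

Orientations are given as a unit quaternion [x, y, z, w].
In Python, from plant import monitor, eyes, ctrl gives the robot as it stands.
- The arm moves only by the shell command python3 -m handwheel 'ROWS' [FORCE]. ROWS is JSON, a list of rows, each a list of 7 numbers: the shift along the tool's x, y, z in units of 40 cm (1.0 is 40 cm), then the turn, a rotation vector about the tool's x, y, z in units of pi rad (1.0 is pi rad), then the opening, from -1 (shut) to 1 (fully open). A call has 1 to 12 rows; each row is the pose to reach, as a shift and turn from the pose commanded when the call began, along the tool's axes at that moment, turning the shorter way round; what a row does not reach only later rows make up. A row lasts 1/8 s, in which the tool goes at most 62.5 mm and 10.7 degrees, less where a joint would pass 70% of its speed; a pose out of reach is approached as far as the arm can. A call with a number of a shift or a turn outside -1 to 1 is refused whole. A call with a gripper value outside its range is refused whole. The fingers move at their own pace and stop on an object; FORCE is the grip in N (left out, the last holds). Time passes only in rows, so rows that repeat a pose let the fingers close. It gives the time, the measured TCP pose, the force, the opening and the grip force at its end, in the units of the state.
- monitor.get_state(): the state, without advancing time (a new reading comes with each control period).
- eyes.read_camera(name): name is "scene" or "top" or "wrist"; returns the picture (384x512x3 uint8, red, green, blue); there is no depth.
- eyes.camera_params(name): a dict with "K" (3x3 intrinsics, pixels), "k1" (the pictures are not rectified: a ray, as slopes to the right and down, at radius r is drawn at 1 + k1 r^2 times it, then the intrinsics apply), "R" (3x3) and "t" (3): a world point X has camera coordinates R X + t. Camera axes: x right, y down, z forward; pixel columns grow to the right and rows downward; lengths in m; the calibration is good to about 2 mm. A picture is of the moment at which its call begins: read the wrist's pose just before it. camera_params takes no time and is no camera call; for the wrist camera it gives the pose at the moment of the call.
- ctrl.sign_off(): hands the job in; it is judged then, once.
The state is a dict: "time": time; "qpos": joint angles; "dq": joint speeds; "joint_efforts": joint torques, N m; "eef_pos": TCP position; "tcp_rot": TCP orientation; "contact_force": force on the tool from outside, world axes, zero at the start; "wrist_torque": the same for the moment, N m; "opening": opening from 0.0 (shut) to 1.0 (fully open); "finger_force": force on a finger pad.
Only numpy, scipy, OpenCV 4.12 (cv2) and the standard library are available. Lean on these libraries where they do the work, as an engineer would, in place of code of your own. Each camera call takes 0.05 s, during which the arm holds its last target. There are 200 camera calls.

## Working session

There is one attempt and no reset: what is moved stays moved. The work goes in short steps, Python scripts to look and compute and a shell command to move; the robot and the scene stay as the last step left them, time stands still between calls to the robot, and variables do not carry over. Pictures are saved under pics/ and viewed, at most 10 in all, crops included, and the job is handed in when it is done.

```bash
mkdir -p pics; ls; python3 - <<'E'
from plant import monitor,eyes
import cv2,numpy as np
s=monitor.get_state();print(s)
a=eyes.read_camera("scene");b=eyes.read_camera("top")
for n in("scene","top","wrist"):
  p=eyes.camera_params(n);print(n,{k:np.round(v,4).tolist() for k,v in p.items()})
cv2.imwrite("pics/scene0.png",a[...,::-1]);cv2.imwrite("pics/top0.png",b[...,::-1])
E
```

```text
pics
{'time': 0.0, 'qpos': array([-1.26898046e+00,  2.87160689e-01,  1.57818531e+00,  5.38015191e-05,
        1.27858752e+00, -1.50024005e-01]), 'dq': array([ 0.00104734, -0.00011436, -0.00116659,  0.00066142,  0.00031248,
       -0.0009074 ]), 'joint_efforts': array([ 3.11303556e-04, -4.05981946e+01, -2.92624962e+01, -1.30788753e-04,
        5.81579137e-03,  1.07829425e-06]), 'eef_pos': array([ 0.29455848, -0.60665889,  0.24894594]), 'tcp_rot': array([ 9.74589526e-01,  2.23995279e-01, -6.30685343e-05, -1.16901498e-03]), 'contact_force': array([-0.00452284,  0.24081568,  0.68289443]), 'wrist_torque': array([ 0.00395267,  0.04551256, -0.04137031]), 'finger_force': 0.0, 'opening': 0.9992016377181112}
scene {'K': [[496.5404, 0.0, 260.1807], [0.0, 496.5404, 195.384], [0.0, 0.0, 1.0]], 'k1': -0.0994, 'R': [[-0.8519, 0.5234, 0.0168], [0.3882, 0.6528, -0.6505], [-0.3514, -0.5477, -0.7593]], 't': [0.5211, -0.0884, 1.8528]}
top {'K': [[451.452, 0.0, 249.9496], [0.0, 451.452, 196.3665], [0.0, 0.0, 1.0]], 'k1': -0.1268, 'R': [[-0.0257, -0.9997, -0.0049], [-0.9948, 0.026, -0.0989], [0.099, 0.0023, -0.9951]], 't': [-0.0935, 0.563, 1.5115]}
wrist {'K': [[299.0683, 0.0, 253.6301], [0.0, 299.0683, 186.7308], [0.0, 0.0, 1.0]], 'k1': -0.0038, 'R': [[0.4371, -0.8994, -0.0042], [-0.8599, -0.4192, 0.2912], [-0.2637, -0.1237, -0.9566]], 't': [-0.6719, -0.0386, 0.3802]}
```

View pics/scene0.png

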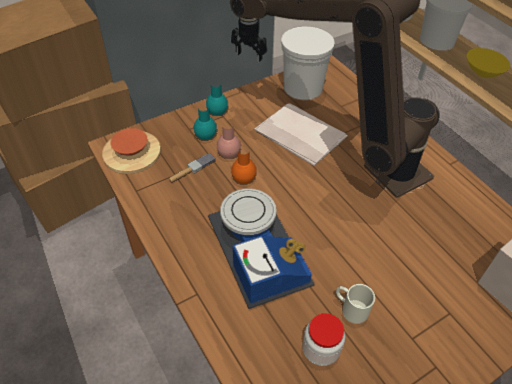

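View pics/top0.png

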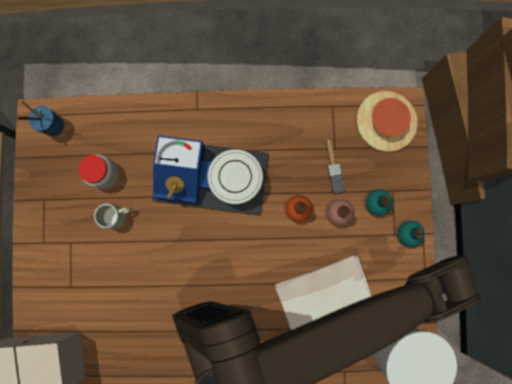

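Pink vase candidates, all vase-shaped: pink at scene (229,143) / top (340,212); orange at scene (244,170) / top (299,208); turquoise at scene (205,125) and (217,102) / top (379,203) and (411,234). Pink is the colour the task names, so that one fits. The unit is at scene (260,240) / top (207,175). The pointer rests on grey.

```bash
cat >h.py <<'E'
import numpy as np,cv2
from plant import monitor,eyes
from scipy.spatial.transform import Rotation as Rn
def D(p): return np.array([p['k1'],0,0,0])
def ray(p,uv):
    # invert radial model (r^2 of undistorted slope)
    n=cv2.undistortPoints(np.array(uv,float).reshape(-1,1,2),np.array(p['K']),D(p)).reshape(-1,2)
    R=np.array(p['R']);c=-R.T@np.array(p['t'])
    return c,np.c_[n,np.ones(len(n))]@R
def plane(p,uv,z):
    c,d=ray(p,uv);return c+d*((z-c[2])/d[:,2])[:,None]
def tri(ps,uvs):
    A=np.zeros((3,3));b=np.zeros(3);L=[]
    for p,uv in zip(ps,uvs):
        c,d=ray(p,uv);d=d[0]/np.linalg.norm(d[0]);M=np.eye(3)-np.outer(d,d);A+=M;b+=M@c;L.append((c,M))
    X=np.linalg.solve(A,b);return X,[round(float(np.linalg.norm(M@(X-c)))*1000,1) for c,M in L]
def proj(p,X):
    R=np.array(p['R']);r,_=cv2.Rodrigues(R)
    return cv2.projectPoints(np.array(X,float).reshape(-1,1,3),r,np.array(p['t'],float),np.array(p['K']),D(p))[0].reshape(-1,2)
def hsv(im): return cv2.cvtColor(im,cv2.COLOR_RGB2HSV)
def blobs(m,mn=30):
    n,l,s,c=cv2.connectedComponentsWithStats(m.astype(np.uint8))
    return [(s[i].tolist(),c[i].round(1).tolist(),l==i) for i in range(1,n) if s[i,4]>=mn]
E
python3 - <<'E'
from h import *
S=cv2.imread("pics/scene0.png");T=cv2.imread("pics/top0.png")
c1=cv2.resize(S[90:310,180:340],None,fx=2.7,fy=2.7,interpolation=2)
c2=cv2.resize(T[110:240,140:365],None,fx=1.75*1.1,fy=1.75*1.1,interpolation=2)
H=max(c1.shape[0],c2.shape[0]);o=np.zeros((594,800,3),np.uint8)
o[:c1.shape[0],:c1.shape[1]]=c1[:594]; w=min(c2.shape[1],800-c1.shape[1]);
o[:c2.shape[0],c1.shape[1]:c1.shape[1]+w]=c2[:,-w:]
c3=cv2.resize(T[125:210,145:215],None,fx=3.8,fy=3.8,interpolation=2);o[260:260+c3.shape[0],440:440+c3.shape[1]]=c3
cv2.imwrite("pics/crop1.png",o)
for n,I in(("s",S),("t",T)):
  h=hsv(I[...,::-1].copy()).astype(int);H,s,v=h[...,0],h[...,1],h[...,2]
  for k,m in(("pink",((H<8)|(H>170))&(s>40)&(s<120)&(v>70)),("brass",(H>14)&(H<26)&(s>130)),("blue",(H>105)&(H<125)&(s>120))):
    print(n,k,[(a,b) for a,b,_ in blobs(m,60)][:12])
E
```

```text
s pink [([217, 128, 23, 30, 495], [228.1, 143.8])]
s brass [([0, 0, 129, 232, 11698], [52.7, 102.0]), ([466, 47, 44, 31, 997], [486.9, 62.3]), ([280, 238, 26, 25, 323], [291.8, 249.8])]
s blue [([232, 229, 79, 74, 2315], [271.7, 269.6])]
t pink [([328, 200, 25, 25, 288], [338.7, 212.9])]
t brass [([424, 18, 88, 186, 8123], [474.9, 110.6]), ([167, 177, 16, 21, 208], [174.1, 184.7])]
t blue [([153, 142, 58, 62, 1549], [182.1, 179.9])]
```

View pics/crop1.png

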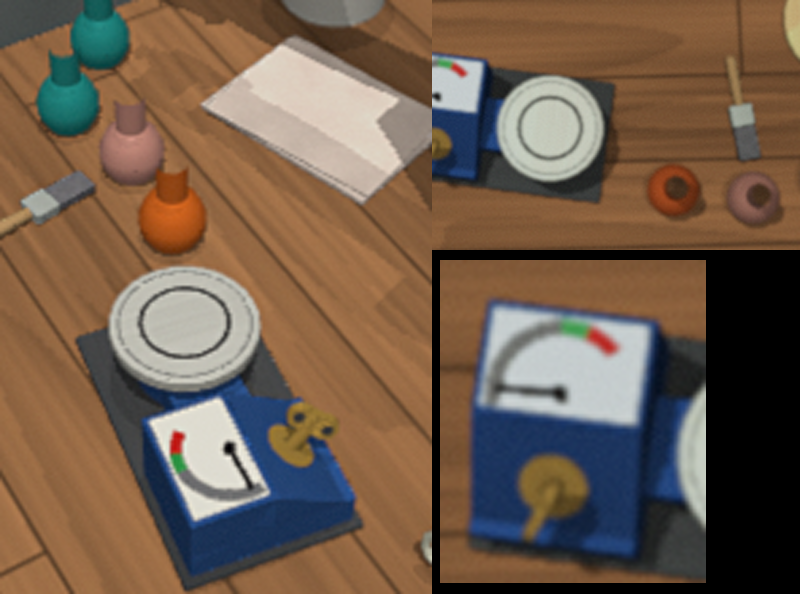

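The crop confirms the pink vase, at scene (229,143) and standing between the orange and turquoise ones. The key wing lies front-to-back and the pointer is at the start of the grey band. Next I triangulate.

```bash
python3 - <<'E'
from h import *
P={n:eyes.camera_params(n) for n in("scene","top")}
I={"scene":cv2.imread("pics/scene0.png"),"top":cv2.imread("pics/top0.png")}
disc={"scene":(248,210),"top":(235,176)};ring={};dial={};mouth={};piv={}
for n in I:
  im=I[n];g=cv2.cvtColor(im,cv2.COLOR_BGR2GRAY);h=hsv(im[...,::-1].copy()).astype(int)
  G=cv2.resize(g,None,fx=4,fy=4,interpolation=cv2.INTER_CUBIC)
  x,y=disc[n]
  m=cv2.adaptiveThreshold(G,255,0,1,61,12)
  cs,_=cv2.findContours(m,cv2.RETR_CCOMP,cv2.CHAIN_APPROX_NONE)
  for c in cs:
    if len(c)<150: continue
    e=cv2.fitEllipse(c);q=(np.array(e[0])-1.5)/4
    if np.hypot(*(q-disc[n]))<5 and max(e[1])/4<70: print(n,"ring?",q.round(2),np.round(np.array(e[1])/4,1),len(c)); ring.setdefault(n,[]).append(q)
  # dial
  w=(h[...,1]<40)&(h[...,2]>150)
  for s,c,mm in blobs(w,200):
    if (n=="top" and 150<c[0]<205 and 130<c[1]<180) or (n=="scene" and 235<c[0]<285 and 235<c[1]<290):
      hull=cv2.convexHull(np.argwhere(mm)[:,::-1].astype(np.int32)); 
      ap=cv2.approxPolyDP(hull,4,True).reshape(-1,2);print(n,"dial",s,ap.tolist())
      dial[n]=ap
# dial plane points from top
print("dial top z.12\n",plane(P["top"],dial["top"],.12).round(4),"\nscene\n",plane(P["scene"],dial["scene"],.12).round(4))
a=np.mean(ring["scene"],0);b=np.mean(ring["top"],0);print("wheel",tri([P["scene"],P["top"]],[a,b]))
# vase: neck dark mouth in top ; print pink mask extents
for n,c in(("scene",(228,143)),("top",(340,212))):
  im=I[n];h=hsv(im[...,::-1].copy()).astype(int)
  m=((h[...,0]<9)|(h[...,0]>168))&(h[...,1]>38)&(h[...,1]<135)
  m[:c[1]-22]=0;m[c[1]+22:]=0;m[:,:c[0]-20]=0;m[:,c[0]+20:]=0
  l=blobs(m,150);s,ce,mm=l[0];print(n,"vase",s,ce)
  for r in range(s[1],s[1]+s[3]): xx=np.where(mm[r])[0]; print(r,xx.min(),xx.max(),len(xx),end=' | ')
  print()
E
```

```text
scene ring? [247.93 209.05] [27.4 35. ] 363
scene ring? [247.93 208.99] [23.5 30.6] 310
scene dial [235, 237, 45, 46, 933] [[279, 272], [252, 282], [235, 246], [261, 237]]
top ring? [234.67 175.99] [34.2 34.8] 397
top ring? [234.7  175.96] [29.1 29.4] 335
top ring? [234.56 176.24] [55.2 56.4] 641
top dial [160, 141, 40, 27, 705] [[199, 143], [196, 167], [160, 163], [169, 146]]
dial top z.12
 [[0.73   0.0531 0.12  ]
 [0.6512 0.0638 0.12  ]
 [0.6678 0.1812 0.12  ]
 [0.7231 0.1515 0.12  ]] 
scene
 [[0.6695 0.1934 0.12  ]
 [0.7528 0.1819 0.12  ]
 [0.7328 0.0501 0.12  ]
 [0.649  0.0617 0.12  ]]
wheel (array([ 0.62104317, -0.06083508,  0.10646202]), [1.1, 1.1])
scene vase [217, 128, 24, 30, 511] [228.2, 143.8]
128 223 233 3 | 129 223 233 11 | 130 223 233 11 | 131 223 232 10 | 132 223 232 10 | 133 223 232 10 | 134 223 233 11 | 135 222 234 13 | 136 221 236 16 | 137 220 236 17 | 138 220 237 18 | 139 219 238 20 | 140 218 238 21 | 141 218 239 22 | 142 217 239 23 | 143 217 239 23 | 144 217 240 24 | 145 217 239 23 | 146 217 239 23 | 147 217 239 23 | 148 217 239 23 | 149 218 239 22 | 150 218 239 22 | 151 218 239 22 | 152 219 237 19 | 153 219 237 19 | 154 220 236 17 | 155 222 235 14 | 156 223 234 12 | 157 225 233 9 | 
top vase [328, 200, 26, 26, 408] [339.0, 212.6]
200 337 344 8 | 201 335 346 12 | 202 335 348 14 | 203 332 348 17 | 204 332 349 18 | 205 331 350 16 | 206 329 351 17 | 207 329 351 16 | 208 328 351 15 | 209 328 352 15 | 210 329 352 14 | 211 328 352 15 | 212 328 352 15 | 213 328 353 16 | 214 328 352 15 | 215 328 352 16 | 216 328 352 19 | 217 328 351 24 | 218 329 351 23 | 219 330 351 22 | 220 330 350 21 | 221 331 349 19 | 222 332 347 16 | 223 333 347 15 | 224 336 344 9 | 225 342 342 1 |
```

```bash
cat >>h.py <<'E'
YAW=-0.147; W0=np.array([.621,-.061,.105])
def U(): return Rn.from_euler('z',YAW).as_matrix()
def unit(p): return W0+U()@(np.array(p)-[0,-.09,.105])
def keyR(a=0):
    s,c=np.sin(np.radians(35)),np.cos(np.radians(35))
    B=U()@np.array([[-c,0,s],[0,1,0],[-s,0,-c]]);return B@Rn.from_euler('z',a).as_matrix()
def rel(pos,R,p0=None,R0=None):
    s=monitor.get_state()
    p0=s['eef_pos'] if p0 is None else p0; R0=Rn.from_quat(s['tcp_rot']).as_matrix() if R0 is None else R0
    d=R0.T@(np.array(pos)-p0)/.4; r=Rn.from_matrix(R0.T@R).as_rotvec()/np.pi
    return np.r_[d,r].round(4).tolist()
def save(name,f,crop=None):
    im=eyes.read_camera(name);x=im[...,::-1]
    if crop: x=x[crop[1]:crop[3],crop[0]:crop[2]]
    cv2.imwrite(f,x);return im
E
python3 - <<'E'
from h import *
s=monitor.get_state();p=eyes.camera_params("wrist");R0=Rn.from_quat(s['tcp_rot']).as_matrix()
c=-np.array(p['R']).T@p['t'];print("cam in tool",R0.T@(c-s['eef_pos']),"axes",(np.array(p['R'])@R0).round(3))
pt=eyes.camera_params("top");ps=eyes.camera_params("scene")
print("vase",plane(pt,[340.3,212.3],.033),plane(ps,[[228.3,146]],.033))
print("vase tri neck/belly",tri([ps,pt],[[228.3,147],[340.3,212.3]]))
g=unit([-.075,.105,.121]);K=keyR();print("key",g,K[:,2]);print("brass ctr top/scene proj",proj(pt,g),proj(ps,g))
print(rel(g-K[:,2]*.13,K)); 
E
```

```text
cam in tool [ 0.07403216 -0.0012636  -0.12309752] axes [[ 0.001  1.     0.002]
 [-0.957  0.001 -0.292]
 [-0.292 -0.002  0.957]]
vase [[ 0.49739406 -0.41373751  0.033     ]] [[ 0.4990291  -0.41531223  0.033     ]]
vase tri neck/belly (array([ 0.49834783, -0.41536208,  0.02718462]), [0.8, 0.8])
key [0.57537075 0.14288225 0.121     ] [ 0.56739038 -0.0840124  -0.81915204]
brass ctr top/scene proj [[171.81161288 190.89983958]] [[296.25165601 245.46299301]]
[1.2958, -1.4844, 0.0574, -0.2452, -0.0765, -0.7773]
```

```bash
R='[0.65,-0.74,-0.1,0,0,-0.4,1]'; python3 -m handwheel '[[0.65,-0.74,-0.1,0,0,-0.4,1],[0.65,-0.74,-0.1,0,0,-0.4,1],[0.65,-0.74,-0.1,0,0,-0.4,1],[0.65,-0.74,-0.1,0,0,-0.4,1],[0.65,-0.74,-0.1,0,0,-0.4,1],[0.65,-0.74,-0.1,0,0,-0.4,1],[0.65,-0.74,-0.1,0,0,-0.4,1],[0.65,-0.74,-0.1,0,0,-0.4,1],[0.65,-0.74,-0.1,0,0,-0.4,1]]'; python3 - <<'E'
from h import *
print(monitor.get_state()['qpos'].round(3))
g=unit([-.075,.105,.121]);K=keyR();print(rel(g-K[:,2]*.13,K)) 
E
```

```text
time: 1.23
eef_pos: [0.3992, -0.228, 0.29]
tcp_rot: [0.658, 0.753, -0.0, -0.0]
contact_force: [-0.0, 0.0, -0.7]
opening: 0.997
finger_force: 0.0
[-0.74  -0.237  2.038 -0.     1.341 -0.875]
[0.911, 0.3829, 0.1561, -0.1252, -0.1666, -0.3965]
```

```bash
python3 -m handwheel '[[0.9,0.38,0.15,-0.125,-0.167,-0.397,1],[0.9,0.38,0.15,-0.125,-0.167,-0.397,1],[0.9,0.38,0.15,-0.125,-0.167,-0.397,1],[0.9,0.38,0.15,-0.125,-0.167,-0.397,1],[0.9,0.38,0.15,-0.125,-0.167,-0.397,1],[0.9,0.38,0.15,-0.125,-0.167,-0.397,1],[0.9,0.38,0.15,-0.125,-0.167,-0.397,1],[0.9,0.38,0.15,-0.125,-0.167,-0.397,1],[0.9,0.38,0.15,-0.125,-0.167,-0.397,1],[0.9,0.38,0.15,-0.125,-0.167,-0.397,1]]'; python3 - <<'E'
from h import *
print(monitor.get_state()['qpos'].round(3))
g=unit([-.075,.105,.121]);K=keyR();print(rel(g-K[:,2]*.13,K)) 
p=eyes.camera_params("wrist");im=save("wrist","pics/w1.png")
print(proj(p,g),proj(p,unit([-.05,.105,.085])),proj(p,unit([.025,.105,.12])))
E
```

```text
time: 2.48
eef_pos: [0.5012, 0.149, 0.2305]
tcp_rot: [0.07, 0.951, -0.022, 0.3]
contact_force: [0.1, -0.1, -0.3]
opening: 1.0
finger_force: 0.0
[ 0.177 -0.281  2.261 -0.33   0.6   -1.027]
[0.0049, 0.0119, 0.0058, -0.0002, 0.0003, 0.0001]
[[257.68675566 181.9524911 ]] [[257.07750196 170.00940438]] [[256.70937093 235.5802731 ]]
```

View pics/w1.png

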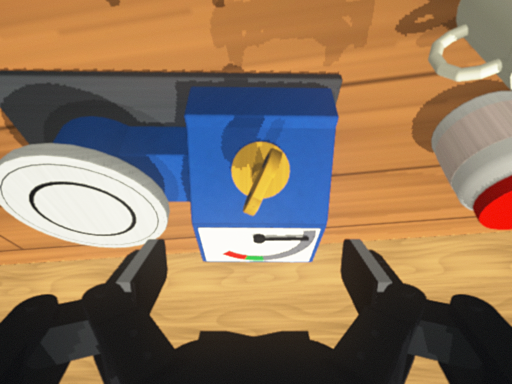

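The key is not at zero. The wing runs from (277,148) to (248,214), leaning about 24° clockwise. The pointer runs from its pivot at (259,239) to (308,238). The wheel is at (82,197), the mug and tub are at right, and the key sits at (261,172). I'll quantify the angle from the pointer and the wing.

```bash
cat >>h.py <<'E'
def pointer(im=None,n="wrist"):
    """key angle from pointer: dark pixels on the white dial plane"""
    p=eyes.camera_params(n)
    if im is None: im=eyes.read_camera(n)
    g=cv2.cvtColor(im,cv2.COLOR_RGB2GRAY).astype(np.float32)
    piv=unit([.025,.105,.125]); best=[]
    a=np.radians(np.arange(-60,130,.5)); rr=np.linspace(.018,.046,25)
    X=np.array([[piv+U()@[r*np.cos(t),r*np.sin(t),0] for r in rr] for t in a]).reshape(-1,3)
    q=proj(p,X).astype(np.float32); v=cv2.remap(g,q[:,0].reshape(len(a),-1),q[:,1].reshape(len(a),-1),1).mean(1)
    w=np.clip(np.median(v)-v,0,None); i=w.argmax(); s=slice(max(0,i-14),i+15)
    t=(w[s]*a[s]).sum()/w[s].sum(); return 2*(1.82-t), float(w[i]), float(np.degrees(t))
def brass(im):
    h=hsv(im).astype(int);m=(h[...,0]>13)&(h[...,0]<30)&(h[...,1]>140)&(h[...,2]>70)
    return max(blobs(m,50),key=lambda b:b[0][4] if abs(b[1][0]-258)<60 else 0)
E
python3 - <<'E'
from h import *
im=eyes.read_camera("wrist");p=eyes.camera_params("wrist")
print("wrist",pointer(im),"scene",pointer(None,"scene"),"top",pointer(None,"top"))
m=brass(im);print(m[0],m[1])
K=keyR();g=unit([-.075,.105,.121])
c,d=ray(p,[[277,148],[248,214],[233,172],[290,172],[259,239],[262,258],[257,238]])
for off in(.0,.044,.060):
  o=g-K[:,2]*(off-.044); n=K[:,2]; X=c+d*(((o-c)@n)/(d@n))[:,None]; print(off,(U().T@(X[:4]-g).T).T.round(4).tolist(), )
L=(K.T@(X-g).T).T; print("wing dir tool frame",np.degrees(np.arctan2(*(L[1]-L[0])[[1,0]])))
print("pivot",U().T@(plane(p,[[257,238]],.125)[0]-unit([.025,.105,.125])))
E
```

```text
wrist (np.float64(0.3451670182021096), 182.33587646484375, 94.39001202876176) scene (np.float64(0.6092227690086021), 149.40623474121094, 86.82537199007666) top (np.float64(0.5672563011805498), 107.02864074707031, 88.02762273388613)
[0, 0, 512, 247, 51130] [289.0, 83.7]
0.0 [[0.0066, 0.0204, -0.0491], [0.0654, -0.0093, -0.0079], [0.0271, -0.0246, -0.0347], [0.0271, 0.0344, -0.0347]]
0.044 [[-0.0247, 0.0168, -0.0173], [0.0254, -0.0085, 0.0178], [-0.0073, -0.0215, -0.0051], [-0.0073, 0.0288, -0.0051]]
0.06 [[-0.0361, 0.0155, -0.0058], [0.0109, -0.0082, 0.0272], [-0.0198, -0.0204, 0.0057], [-0.0198, 0.0268, 0.0057]]
wing dir tool frame -157.5396916856785
pivot [-0.00275204  0.00066613  0.        ]
```

```bash
python3 -m handwheel '[[0.005,0.017,0.1,0,0,0.06,0.6],[0.005,0.017,0.17,0,0,0.12,0.6],[0.005,0.017,0.17,0,0,0.13,0.6],[0.005,0.017,0.17,0,0,0.13,0.6]]'; python3 - <<'E'
from h import *
print(monitor.get_state()['qpos'].round(3))
K=keyR(.408);g=unit([-.075,.105,.121]);print(rel(g,K))
p=eyes.camera_params("wrist");im=save("wrist","pics/w2.png");s=monitor.get_state();Rt=Rn.from_quat(s['tcp_rot']).as_matrix()
print("tcp px",proj(p,s['eef_pos']),proj(p,s['eef_pos']+.062*Rt[:,2]),"g",proj(p,g), "ptr",pointer(im))
E
```

```text
time: 3.18
eef_pos: [0.5388, 0.1513, 0.1743]
tcp_rot: [0.259, 0.918, 0.039, 0.299]
contact_force: [0.3, -0.6, 0.8]
opening: 0.799
finger_force: 0.0
[ 0.166 -0.104  2.228 -0.407  0.461 -0.541]
[-0.0028, -0.007, 0.1628, 0.0005, 0.0005, 0.0015]
tcp px [[253.37058537 265.57030166]] [[253.36236892 215.18865162]] g [[248.73114464 214.27816749]] ptr (np.float64(0.42667063145548756), 169.7767333984375, 92.05510550151922)
```

View pics/w2.png

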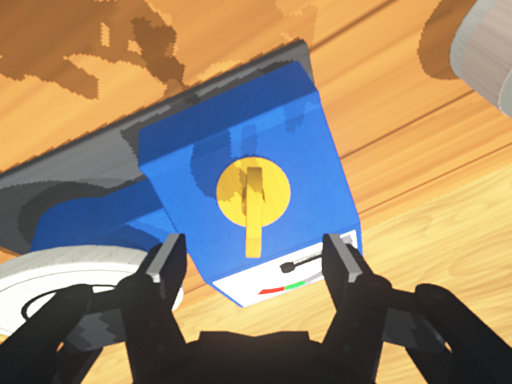

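The wing now lies upright in the image, from (254,167) to (253,257), centred on the TCP line at column 253. That makes the key angle about 0.41. I'll check its height from the two wrist views.

```bash
python3 - <<'E'
from h import *
p2=eyes.camera_params("wrist");s=monitor.get_state();Rt=Rn.from_quat(s['tcp_rot']).as_matrix();c2=-np.array(p2['R']).T@p2['t']
cr=np.array(p2['R'])@Rt; co=Rt.T@(c2-s['eef_pos'])
R1=Rn.from_quat([.07,.951,-.022,.3]).as_matrix();p1=dict(p2);p1['R']=cr@R1.T;p1['t']=-p1['R']@(np.array([.5012,.149,.2305])+R1@co)
K=keyR(.408);g=unit([-.075,.105,.121])
for a,b in(((277,148),(254,167)),((248,214),(253,257)),((262,171),(253.5,192))):
  X,e=tri([p1,p2],[a,b]);print((K.T@(X-g)).round(4),e)
E
```

```text
[ 0.0339  0.003  -0.0019] [1.2, 1.2]
[-0.0296  0.0029 -0.0058] [0.5, 0.5]
[0.0024 0.0038 0.0399] [0.1, 0.1]
```

```bash
python3 -m handwheel '[[0,0,0.08,0,0,0,0.3],[0,0,0.163,0,0,0,0.0],[0,0,0.163,0,0,0,-0.3],[0,0,0.163,0,0,0,-1],[0,0,0.163,0,0,0,-1],[0,0,0.163,0,0,0,-1],[0,0,0.163,0,0,0,-1],[0,0,0.163,0,0,0,-1]]' 50; python3 - <<'E'
from h import *
s=monitor.get_state();print(s['qpos'].round(3),s['wrist_torque'],s['contact_force'])
im=eyes.read_camera("wrist");print(pointer(im),pointer(None,"scene"),pointer(None,"top"))
E
```

```text
time: 4.22
eef_pos: [0.5754, 0.1457, 0.1213]
tcp_rot: [0.26, 0.917, 0.039, 0.299]
contact_force: [-6.5, -2.4, 5.1]
opening: 0.173
finger_force: 49.6
[ 0.141  0.064  2.179 -0.503  0.346 -0.45 ] [-0.37125609  0.5779182  -0.34801313] [-6.45731857 -2.3575357   5.06963311]
(np.float64(2.914590238808996), 7.790645599365234, 20.781458866918737) (np.float64(0.6093434160116238), 150.30091857910156, 86.82191570803464) (np.float64(0.567604260350743), 107.21585845947266, 88.01765443793866)
```

```bash
python3 -m handwheel '[[0,0,0,0,0,0.05,-1],[0,0,0,0,0,0.1,-1],[0,0,0,0,0,0.15,-1],[0,0,0,0,0,0.2,-1],[0,0,0,0,0,0.25,-1],[0,0,0,0,0,0.25,-1]]' 50; python3 - <<'E'
from h import *
s=monitor.get_state();print(s['qpos'].round(3),s['wrist_torque'],s['contact_force'])
print(pointer(None,"scene"),pointer(None,"top"))
E
```

```text
time: 5.12
eef_pos: [0.5763, 0.1465, 0.1218]
tcp_rot: [0.59, 0.749, 0.152, 0.262]
contact_force: [-4.1, 0.4, 5.6]
opening: 0.169
finger_force: 49.6
[ 0.142  0.064  2.178 -0.503  0.343  0.333] [-0.07339924  0.37760328 -0.03662462] [-4.11521546  0.41496032  5.61946444]
(np.float64(1.408094766361124), 157.22203063964844, 63.93937508033377) (np.float64(1.333696792685223), 111.18146514892578, 66.07072002831103)
```

```bash
python3 -m handwheel '[[0,0,0,0,0,0.05,-1],[0,0,0,0,0,0.1,-1],[0,0,0,0,0,0.15,-1],[0,0,0,0,0,0.2,-1],[0,0,0,0,0,0.25,-1],[0,0,0,0,0,0.3,-1],[0,0,0,0,0,0.3,-1]]' 50; python3 - <<'E'
from h import *
s=monitor.get_state();print(s['qpos'].round(3),s['wrist_torque'],s['contact_force'])
for n in("scene","top"):
  im=eyes.read_camera(n);p=eyes.camera_params(n);cv2.imwrite(f"pics/{n}2.png",im[...,::-1])
  print(n,pointer(im,n))
  g=cv2.resize(cv2.cvtColor(im,cv2.COLOR_RGB2GRAY),None,fx=4,fy=4,interpolation=2)
  q=proj(p,unit([.025,.105,.125]));h=hsv(im)
  m=np.zeros(g.shape,np.uint8);c=np.array([proj(p,unit([.025+.04*np.cos(t),.105+.04*np.sin(t),.12]))[0] for t in np.linspace(0,6.3,30)])
  c=np.array([x for x in c]);cv2.fillPoly(m,[np.int32(cv2.convexHull(np.float32(c*4+1.5)))],1)
  b=blobs((m>0)&(g<90),40)
  for s_,ce,mm in b:
    X=plane(p,(np.argwhere(mm)[:,::-1]-1.5)/4,.125);X=(U().T@(X-unit([.025,.105,.125])).T).T[:,:2]
    vx,vy,x0,y0=cv2.fitLine(np.float32(X),cv2.DIST_L2,0,.01,.01).ravel();t=np.arctan2(vy,vx)
    print(s_,"line deg",np.degrees(t),"pt",x0,y0,"range",X.min(0),X.max(0))
E
```

```text
time: 6.1
eef_pos: [0.5776, 0.1462, 0.1228]
tcp_rot: [0.865, 0.4, 0.255, 0.165]
contact_force: [-1.3, -1.6, 6.1]
opening: 0.176
finger_force: 49.5
[ 0.141  0.065  2.177 -0.504  0.342  1.275] [-0.33619149 -0.149884   -0.17188072] [-1.27205068 -1.55033285  6.07075742]
scene (np.float64(2.333359288717702), 151.32711791992188, 37.43249904822381)
[1069, 983, 49, 75, 1684] line deg 88.869835 pt -0.025691127 0.003019044 range [-0.0381877  -0.03141923] [-0.01647022  0.03835407]
[1034, 1016, 33, 53, 427] line deg 43.013054 pt 0.012300615 0.007321574 range [-0.00331018 -0.0081259 ] [0.03454057 0.02838434]
top (np.float64(2.227850885619006), 104.31412506103516, 40.45509214858396)
[683, 609, 14, 19, 41] line deg 42.518642 pt 0.019585727 0.016177474 range [0.01179257 0.009142  ] [0.02533957 0.02180612]
[699, 631, 13, 17, 145] line deg 40.907967 pt 0.0026260319 0.0006095845 range [-0.00352305 -0.0048594 ] [0.00891509 0.00624467]
[660, 661, 85, 32, 1589] line deg 89.170975 pt -0.028137682 3.2815737e-05 range [-0.04052804 -0.03479176] [-0.01907986  0.034373  ]
```

```bash
python3 -m handwheel '[[0,0,0,0,0,0.05,-1],[0,0,0,0,0,0.1,-1],[0,0,0,0,0,0.15,-1],[0,0,0,0,0,0.2,-1],[0,0,0,0,0,0.25,-1],[0,0,0,0,0,0.3,-1],[0,0,0,0,0,0.35,-1],[0,0,0,0,0,0.4,-1],[0,0,0,0,0,0.43,-1],[0,0,0,0,0,0.46,-1],[0,0,0,0,0,0.46,-1]]' 50; python3 - <<'E'
from h import *
s=monitor.get_state();print(s['qpos'].round(3),s['wrist_torque'],s['contact_force'])
print(pointer(None,"scene"),pointer(None,"top"))
E
```

```text
time: 7.58
eef_pos: [0.5778, 0.1441, 0.1231]
tcp_rot: [0.913, -0.272, 0.3, -0.042]
contact_force: [-0.8, -10.1, 8.5]
opening: 0.173
finger_force: 49.6
[ 0.138  0.064  2.176 -0.507  0.346  2.719] [-1.6367482  -0.24693231 -0.86500621] [ -0.75385908 -10.05574231   8.49611764]
(np.float64(3.688037083144813), 161.3255615234375, -1.3761610621583962) (np.float64(3.5910605811798035), 112.31753540039062, 1.4020110751101829)
```

```bash
python3 -m handwheel '[[0,0,0,0,0,0,0],[0,0,0,0,0,0,0.3],[0,0,0,0,0,0,0.3],[0,0,-0.1,0,0,0,0.5],[0,0,-0.22,0,0,0,0.5],[0,0,-0.32,0,0,0,0.5],[0,0,-0.32,0,0,0,0.5]]'; python3 - <<'E'
from h import *
print(pointer(None,"scene"),pointer(None,"top"))
a=eyes.read_camera("scene");w=eyes.read_camera("wrist")
o=np.zeros((384,800,3),np.uint8);o[:,:512]=w[...,::-1];c=cv2.resize(a[225:290,225:310,::-1],None,fx=3.3,fy=3.3,interpolation=2);o[:c.shape[0],516:516+c.shape[1]]=c
cv2.imwrite("pics/w3.png",o)
# next: go upright over vase
V=np.array([.498,-.415,.0]);s=monitor.get_state();print(s['qpos'].round(3),s['eef_pos'])
E
```

```text
time: 8.55
eef_pos: [0.5034, 0.1576, 0.2285]
tcp_rot: [0.913, -0.273, 0.301, -0.046]
contact_force: [0.5, 0.1, -0.4]
opening: 0.749
finger_force: 0.0
(np.float64(3.687897178564359), 160.13645935058594, -1.3721530911611175) (np.float64(3.591167883021077), 111.71651458740234, 1.3989371037907095)
[ 0.193 -0.258  2.258 -0.351  0.589  2.584] [0.5024497  0.15639205 0.22302991]
```

View pics/w3.png

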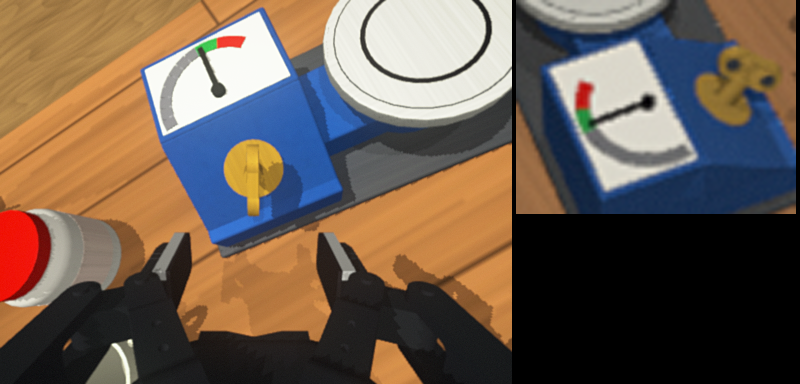

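The pointer tip, at about (201,50), is in the green but close to its grey edge. I'll measure its angle against the band.

```bash
python3 - <<'E'
from h import *
im=eyes.read_camera("wrist");p=eyes.camera_params("wrist")
print(pointer(im))
h=hsv(im).astype(int)
piv=plane(p,[[218,90]],.125)[0];print("piv",U().T@(piv-unit([.025,.105,.125])))
def ang(mm,z=.121):
  X=plane(p,np.argwhere(mm)[:,::-1],z);L=(U().T@(X-piv).T).T;return np.degrees(np.arctan2(L[:,1],L[:,0])),np.hypot(L[:,0],L[:,1])
box=np.zeros(h.shape[:2],bool);box[20:140,140:290]=1
gm=box&(h[...,0]>45)&(h[...,0]<85)&(h[...,1]>90);rm=box&((h[...,0]<8)|(h[...,0]>172))&(h[...,1]>140)
bm=box&(h[...,2]<75)&(h[...,1]<120)
for n,m,z in(("green",gm,.121),("red",rm,.121)):
  a,r=ang(m,z);print(n,m.sum(),np.percentile(a,[2,98]).round(1),r.mean())
a,r=ang(bm,.125);k=(r>.03)&(r<.06);print("ptr",np.median(a[k]),k.sum(),r[k].max())
E
```

```text
(np.float64(3.4793740322505107), 183.64193725585938, 4.601595016125107)
piv [-1.97701936e-03  1.48280398e-03  2.77555756e-17]
green 176 [-14.5   5.9] 0.06059545921077009
red 260 [-42.2 -16.5] 0.05964448704586317
ptr 2.166624166218553 76 0.05727341878120606
```

```bash
python3 - <<'E'
from h import *
s=monitor.get_state();R0=Rn.from_quat(s['tcp_rot']).as_matrix();p0=s['eef_pos']
T=Rn.from_matrix(np.array([[0,1,0],[1,0,0],[0,0,-1.]]).T).as_matrix();print(T)
R1=R0@Rn.from_euler('z',-np.pi/2).as_matrix();p1=np.array([.5,.05,.30])
print(rel(p1,R1)); p2=np.array([.5,-.27,.29]);print(rel(p2,T,p1,R1))
E
```

```text
[[ 0.  1.  0.]
 [ 1.  0.  0.]
 [ 0.  0. -1.]]
[0.2357, 0.1813, -0.1394, -0.0, -0.0, -0.5]
[-0.6829, 0.4082, 0.0877, 0.1944, -0.0282, -0.1797]
```

```bash
python3 -m handwheel '[[0.08,0.04,-0.15,0,0,-0.06,0.8],[0.235,0.18,-0.14,0,0,-0.5,1],[0.235,0.18,-0.14,0,0,-0.5,1],[0.235,0.18,-0.14,0,0,-0.5,1],[0.235,0.18,-0.14,0,0,-0.5,1],[0.235,0.18,-0.14,0,0,-0.5,1],[0.235,0.18,-0.14,0,0,-0.5,1],[0.235,0.18,-0.14,0,0,-0.5,1],[0.235,0.18,-0.14,0,0,-0.5,1],[0.235,0.18,-0.14,0,0,-0.5,1],[0.235,0.18,-0.14,0,0,-0.5,1]]' && python3 -m handwheel '[[-0.68,0.41,0.09,0.194,-0.028,-0.18,1],[-0.68,0.41,0.09,0.194,-0.028,-0.18,1],[-0.68,0.41,0.09,0.194,-0.028,-0.18,1],[-0.68,0.41,0.09,0.194,-0.028,-0.18,1],[-0.68,0.41,0.09,0.194,-0.028,-0.18,1],[-0.68,0.41,0.09,0.194,-0.028,-0.18,1],[-0.68,0.41,0.09,0.194,-0.028,-0.18,1],[-0.68,0.41,0.09,0.194,-0.028,-0.18,1]]'; python3 - <<'E'
from h import *
s=monitor.get_state();print(s['qpos'].round(3))
T=np.array([[0,1,0],[1,0,0],[0,0,-1.]])
print(rel([.498,-.415,.26],T)); p=eyes.camera_params("wrist");im=save("wrist","pics/w4.png")
print(proj(p,[.498,-.415,.138]),proj(p,[.498,-.415,.03]))
import json;json.dump({k:np.array(v).tolist() for k,v in p.items()},open("p4.json","w"))
E
```

```text
time: 10.18
eef_pos: [0.5001, 0.0505, 0.3006]
tcp_rot: [0.84, 0.452, 0.241, 0.179]
contact_force: [0.3, -0.1, 0.2]
opening: 0.998
finger_force: 0.0
time: 11.18
eef_pos: [0.5016, -0.2682, 0.291]
tcp_rot: [0.707, 0.707, 0.002, 0.001]
contact_force: [0.6, 0.0, -0.3]
opening: 1.005
finger_force: 0.0
[-0.671  0.022  1.799  0.004  1.319 -0.673]
[-0.3671, -0.0095, 0.0767, 0.0012, -0.0006, 0.0002]
[[250.62147701 307.67149816]] [[251.07875205 257.19346026]]
```

View pics/w4.png

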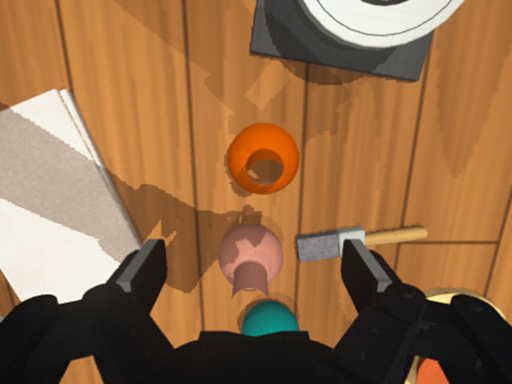

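The view shows the pink vase with its belly at (251,256) and its neck running down to (251,290), matching the prediction. Orange is at (264,158), turquoise at (270,318) and the brush at (360,242). I'll go above it for a second view.

```bash
python3 -m handwheel '[[-0.15,-0.01,0.04,0,0,0,1],[-0.3,-0.01,0.08,0,0,0,1],[-0.367,-0.01,0.08,0,0,0,1],[-0.367,-0.01,0.08,0,0,0,1],[-0.367,-0.01,0.08,0,0,0,1]]'; python3 - <<'E'
from h import *
import json
p4=json.load(open("p4.json"));p=eyes.camera_params("wrist");im=eyes.read_camera("wrist");s=monitor.get_state()
def pk(im):
  h=hsv(im).astype(int);return ((h[...,0]<9)|(h[...,0]>170))&(h[...,1]>38)&(h[...,1]<140)&(h[...,2]>60)
i4=cv2.imread("pics/w4.png")[...,::-1].copy()
for n,I in(("w4",i4),("w5",im)):
  for b in blobs(pk(I),150): print(n,b[0],b[1])
q=proj(p,[.498,-.415,.138])[0];print("mouth px pred",q,"tcp",s['eef_pos'])
x,y=q.astype(int);c=im[max(0,y-110):y+110,x-130:x+130]
c4=i4[200:330,180:330]
o=np.zeros((480,800,3),np.uint8);a=cv2.resize(c,None,fx=1.7,fy=1.7);o[:a.shape[0],:a.shape[1]]=a[:480];b=cv2.resize(c4,None,fx=2.3,fy=2.3);o[:b.shape[0],450:450+b.shape[1]]=b
print("crop origin",x-130,max(0,y-110));cv2.imwrite("pics/w5.png",o[...,::-1])
json.dump({k:np.array(v).tolist() for k,v in p.items()},open("p5.json","w"));cv2.imwrite("pics/w5full.png",im[...,::-1])
E
```

```text
time: 11.85
eef_pos: [0.4985, -0.4139, 0.2602]
tcp_rot: [0.706, 0.708, 0.002, 0.002]
contact_force: [-0.1, -0.1, 0.0]
opening: 1.001
finger_force: 0.0
w4 [219, 224, 64, 72, 3312] [250.3, 257.2]
w5 [214, 122, 78, 76, 3724] [252.1, 155.9]
mouth px pred [253.43465728 189.31979391] tcp [ 0.49859721 -0.41371292  0.26030304]
crop origin 123 79
```

View pics/w5.png

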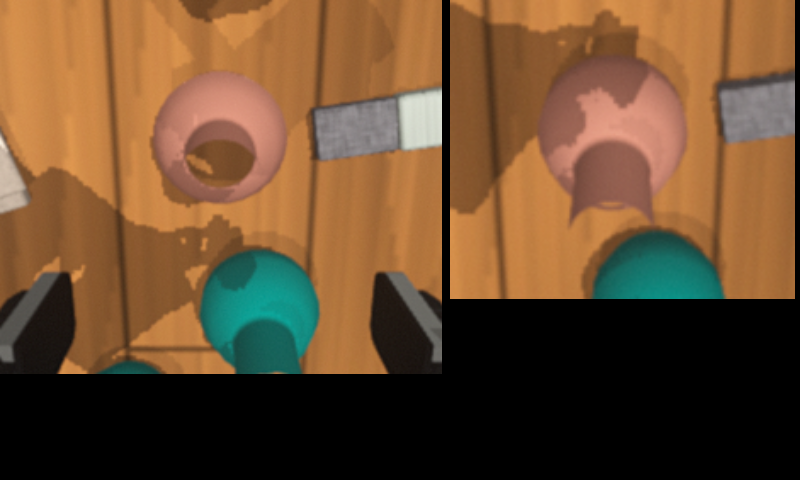

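```bash
python3 - <<'E'
from h import *
import json
p4=json.load(open("p4.json"));p5=json.load(open("p5.json"))
ps=eyes.camera_params("scene");pt=eyes.camera_params("top")
print("belly w4w5",tri([p4,p5],[(251,256),(252.4,159)]))
print("mouth w4w5",tri([p4,p5],[(250.2,297),(252.6,169)]))
# scene: neck top rows 128, centre col 228 ; top hole centre
print("top of neck scene/w4",tri([ps,p4],[(228,129),(250.2,297)]),tri([ps,p5],[(228,129),(252.6,169)]))
T=cv2.imread("pics/top0.png");h=hsv(T[...,::-1].copy())
print(h[200:226,326:356:1,2].astype(int)[::2,::2])
for z in(.06,.08,.1,.12,.138): print(z,proj(p4,[.498,-.414,z])[0].round(),proj(p5,[.498,-.414,z])[0].round(),proj(ps,[.498,-.414,z])[0].round(),proj(pt,[.498,-.414,z])[0].round())
im=cv2.imread("pics/w5full.png");print(im[130:225:3,252].tolist())
E
```

```text
belly w4w5 (array([ 0.4975667 , -0.40917565,  0.03677396]), [0.4, 0.4])
mouth w4w5 (array([ 0.49743455, -0.39518   ,  0.1459847 ]), [0.2, 0.2])
top of neck scene/w4 (array([ 0.49726724, -0.41581196,  0.11809336]), [0.3, 0.3]) (array([ 0.50035156, -0.40134301,  0.12955624]), [3.8, 3.8])
[[132 127 119 114 106 109 109 116 111 109 110 119 126 128 128]
 [128 119 111 107 116 128 136 133 133 125 120 106 123 132 135]
 [120 109 108 120 132 135 136 136 127 126 132 121 108 121 129]
 [116 105 114 131 141 140 132 101  77  76  95 121 117 112 135]
 [118 105 120 139 138 142  98  75  67  67  69  85 113 105 126]
 [115 107 125 138 143 136  83  75  68  68  67  69  95 102 111]
 [110 111 128 141 147 137  76  72  71  72  70  72  94  94 111]
 [113 107 123 138 146 144  89  72  72  71  74  92  96  91 112]
 [109 100 118 133 139 147 131  84  69  68  94 112  98  88 101]
 [113  98 104 122 134 137 142 134 107 105 104 101  93  84  81]
 [137 113  96 110 122 128 131 133 128 123 104  93  90  82  84]
 [144 138 108  92 104 111 118 120 115 113 103  87  84  85  88]
 [141 139 135 107  86  91  98  99  95  96  86  85  86  88 101]]
0.06 [251. 268.] [253. 167.] [228. 141.] [342. 212.]
0.08 [251. 277.] [253. 172.] [228. 137.] [343. 211.]
0.1 [251. 286.] [253. 177.] [228. 133.] [344. 211.]
0.12 [251. 296.] [253. 182.] [228. 129.] [346. 210.]
0.138 [251. 307.] [253. 188.] [228. 125.] [347. 210.]
[[111, 133, 201], [118, 139, 210], [121, 145, 213], [125, 146, 217], [127, 148, 219], [126, 152, 223], [117, 139, 207], [80, 97, 148], [82, 98, 151], [82, 99, 151], [79, 94, 147], [42, 78, 123], [43, 79, 125], [40, 77, 122], [44, 78, 123], [43, 77, 121], [44, 79, 124], [43, 78, 121], [44, 81, 125], [49, 94, 146], [79, 99, 151], [80, 95, 145], [75, 88, 137], [74, 134, 200], [77, 142, 211], [60, 111, 170], [48, 90, 141], [49, 92, 144], [50, 93, 143], [48, 90, 141], [50, 92, 141], [47, 90, 139]]
```

The dark opening is just the mouth seen with the interior not drawn. Its near rim at row 164 matches a 138 mm high neck centred at (0.498, -0.413), so I descend.

```bash
python3 -m handwheel '[[0,0,0.12,0,0,0,1],[0,0,0.24,0,0,0,1],[0,0,0.32,0,0,0,1],[0,0,0.37,0,0,0,1],[0,0,0.37,0,0,0,0.6],[0,0,0.37,0,0,0,0.3],[0,0,0.37,0,0,0,0],[0,0,0.37,0,0,0,-0.3],[0,0,0.37,0,0,0,-0.3],[0,0,0.37,0,0,0,-0.3],[0,0,0.37,0,0,0,-0.3]]' 30
```

```text
time: 13.28
eef_pos: [0.499, -0.4165, 0.1141]
tcp_rot: [0.707, 0.708, 0.001, 0.003]
contact_force: [-3.4, 0.1, 5.7]
opening: 0.492
finger_force: 30.2
```

```bash
python3 -m handwheel '[[0,0,-0.02,0,0,0,-0.3],[0,0,-0.08,0,0,0,-0.3],[0,0,-0.18,0,0,0,-0.3],[0,0,-0.3,0,0,0,-0.3],[0,0,-0.4,0,0,0,-0.3],[0,0,-0.46,0,0,0,-0.3],[0,0,-0.46,0,0,0,-0.3],[0,0,-0.46,0,0,0,-0.3]]' 40; python3 - <<'E'
from h import *
s=monitor.get_state();print(s['qpos'].round(3));T=np.array([[0,1,0],[1,0,0],[0,0,-1.]])
print(rel([.621,-.061,.29],T))
E
```

```text
time: 14.28
eef_pos: [0.4974, -0.4148, 0.2936]
tcp_rot: [0.707, 0.708, 0.002, -0.0]
contact_force: [-0.6, -0.2, -2.7]
opening: 0.492
finger_force: 40.8
[-0.853  0.198  1.603  0.004  1.341 -0.855]
[0.8841, 0.3099, 0.0125, 0.0009, -0.001, 0.0004]
```

```bash
python3 -m handwheel '[[0.08,0.028,0,0,0,0,-0.3],[0.2,0.07,0,0,0,0,-0.3],[0.32,0.112,0,0,0,0,-0.3],[0.44,0.154,0,0,0,0,-0.3],[0.56,0.196,0,0,0,0,-0.3],[0.68,0.238,0,0,0,0,-0.3],[0.78,0.273,0,0,0,0,-0.3],[0.85,0.298,0,0,0,0,-0.3],[0.884,0.31,0.012,0,0,0,-0.3],[0.884,0.31,0.012,0,0,0,-0.3],[0.884,0.31,0.012,0,0,0,-0.3]]' 40; python3 - <<'E'
from h import *
s=monitor.get_state();T=np.array([[0,1,0],[1,0,0],[0,0,-1.]])
print(rel([.621,-.061,.219],T));
a=eyes.read_camera("scene");b=eyes.read_camera("top");w=eyes.read_camera("wrist")
o=np.zeros((384,800,3),np.uint8);o[:,:512]=w;c=cv2.resize(a[110:250,190:300],None,fx=2.6,fy=2.6);o[:c.shape[0],514:514+c.shape[1]]=c
cv2.imwrite("pics/w6.png",o[...,::-1])
p=eyes.camera_params("wrist");print("wheel px",proj(p,W0),"foot px",proj(p,s['eef_pos']-[0,0,.114]))
E
```

```text
time: 15.65
eef_pos: [0.6211, -0.0627, 0.2909]
tcp_rot: [0.707, 0.707, 0.001, 0.001]
contact_force: [-0.1, -0.4, -1.6]
opening: 0.495
finger_force: 40.8
[0.0043, -0.0007, 0.1797, 0.0011, -0.0001, 0.0001]
wheel px [[253.41411186 168.38289564]] foot px [[253.8232304 190.3365784]]
```

View pics/w6.png

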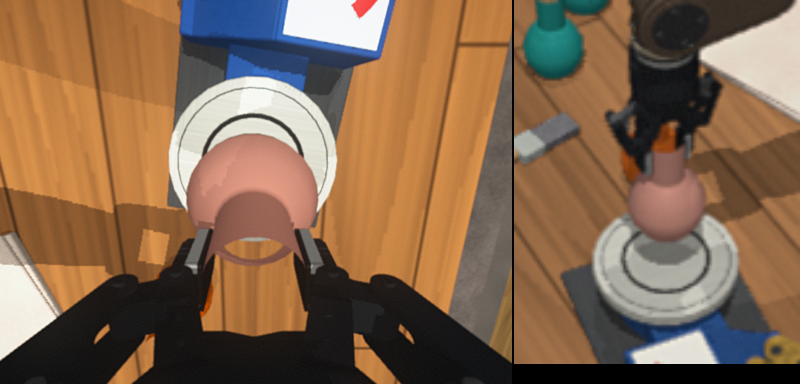

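The wheel disc is centred at (253,168), as predicted, and the vase hangs upright over it. I lower it gently.

```bash
python3 -m handwheel '[[0.002,0,0.04,0,0,0,-0.3],[0.004,0,0.09,0,0,0,-0.3],[0.004,0,0.13,0,0,0,-0.3],[0.004,0,0.155,0,0,0,-0.3],[0.004,0,0.162,0,0,0,-0.3],[0.004,0,0.166,0,0,0,-0.3],[0.004,0,0.168,0,0,0,-0.3],[0.004,0,0.168,0,0,0,-0.3]]' 40;  python3 -m handwheel '[[0,0,0.003,0,0,0,-0.3],[0,0,0.005,0,0,0,-0.3],[0,0,0.007,0,0,0,-0.3],[0,0,0.008,0,0,0,-0.3],[0,0,0.008,0,0,0,-0.3]]' 40
```

```text
time: 16.8
eef_pos: [0.6221, -0.0601, 0.2251]
tcp_rot: [0.707, 0.708, 0.002, 0.002]
contact_force: [-0.3, -0.2, -2.0]
opening: 0.489
finger_force: 40.8
time: 17.42
eef_pos: [0.6218, -0.0601, 0.2213]
tcp_rot: [0.707, 0.708, 0.002, 0.001]
contact_force: [0.2, -1.0, -1.8]
opening: 0.489
finger_force: 40.8
```

```bash
python3 -m handwheel '[[0,0,0.001,0,0,0,-0.3],[0,0,0.002,0,0,0,-0.3],[0,0,0.003,0,0,0,-0.3],[0,0,0.003,0,0,0,-0.3]]' 40;  python3 -m handwheel '[[0,0,0.001,0,0,0,-0.3],[0,0,0.002,0,0,0,-0.3],[0,0,0.003,0,0,0,-0.3],[0,0,0.003,0,0,0,-0.3]]' 40;python3 -m handwheel '[[0,0,0.001,0,0,0,-0.3],[0,0,0.002,0,0,0,-0.3],[0,0,0.003,0,0,0,-0.3],[0,0,0.003,0,0,0,-0.3]]' 40
```

```text
time: 17.92
eef_pos: [0.6218, -0.0601, 0.2201]
tcp_rot: [0.707, 0.708, 0.002, 0.001]
contact_force: [-1.3, 0.2, -1.8]
opening: 0.488
finger_force: 40.8
time: 18.42
eef_pos: [0.6219, -0.0601, 0.2192]
tcp_rot: [0.707, 0.708, 0.002, 0.002]
contact_force: [-0.2, 0.7, -0.5]
opening: 0.487
finger_force: 40.9
time: 18.92
eef_pos: [0.6219, -0.0601, 0.2192]
tcp_rot: [0.707, 0.708, 0.002, 0.002]
contact_force: [-4.4, -0.1, 5.8]
opening: 0.487
finger_force: 41.6
```

Contact: the force changed sign and the TCP stopped at 0.2192. I release slowly and rise.

```bash
python3 -m handwheel '[[0,0,0,0,0,0,0.02],[0,0,0,0,0,0,0.06],[0,0,0,0,0,0,0.12],[0,0,0,0,0,0,0.3],[0,0,0,0,0,0,0.7],[0,0,0,0,0,0,0.9],[0,0,-0.05,0,0,0,0.9],[0,0,-0.12,0,0,0,0.9],[0,0,-0.22,0,0,0,0.9],[0,0,-0.32,0,0,0,0.9],[-0.2,0,-0.36,0,0,0,0.9],[-0.4,0,-0.36,0,0,0,0.9]]' 40; python3 -m handwheel '[[-0.3,0,0,0,0,0,0.9],[-0.3,0,0,0,0,0,0.9],[-0.3,0,0,0,0,0,0.9],[-0.3,0,0,0,0,0,0.9]]'; python3 - <<'E'
from h import *
print(pointer(None,"scene"),pointer(None,"top"))
a=eyes.read_camera("scene");b=eyes.read_camera("top")
o=np.zeros((520,800,3),np.uint8);c=cv2.resize(a[130:310,200:330],None,fx=2.85,fy=2.85);o[:c.shape[0],:c.shape[1]]=c
c=cv2.resize(b[120:225,140:360],None,fx=1.9,fy=1.9);o[:c.shape[0],375:375+c.shape[1]]=c
cv2.imwrite("pics/end.png",o[...,::-1])
E
```

```text
time: 20.42
eef_pos: [0.622, -0.1847, 0.365]
tcp_rot: [0.706, 0.708, 0.003, 0.005]
contact_force: [0.9, -0.8, -0.4]
opening: 0.949
finger_force: 0.0
time: 20.92
eef_pos: [0.6215, -0.3038, 0.3614]
tcp_rot: [0.707, 0.707, 0.002, 0.002]
contact_force: [0.6, 0.4, 0.1]
opening: 0.953
finger_force: 0.0
(np.float64(3.6876248796420086), 162.69613647460938, -1.3643523016527954) (np.float64(3.5909919806737274), 114.79766082763672, 1.4039763348455063)
```

View pics/end.png

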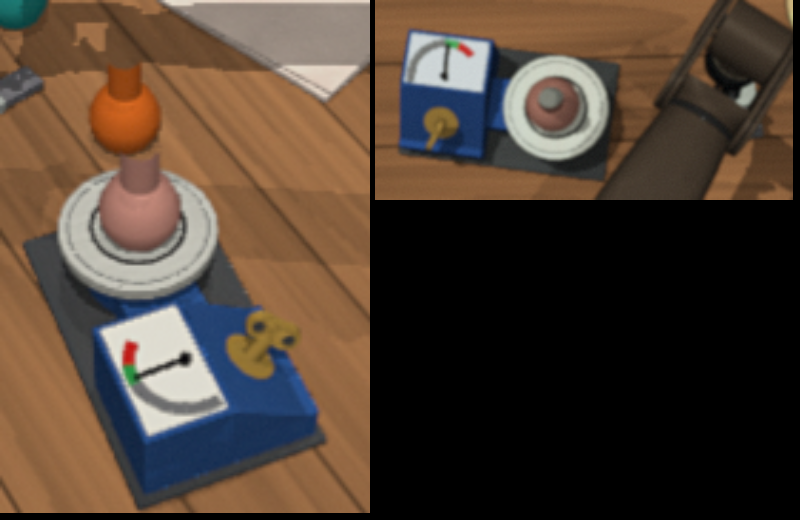

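The vase stands upright inside the ring, at (140,215) in the scene crop. The pointer is in the green, with a key angle of about 3.57, and the robot is clear of everything.

```bash
python3 -c "
from plant import ctrl
print(ctrl.sign_off())"
```

```text
the job is handed in; nothing more can be done
None
```

The job is handed in: the key is wound to about 3.57 rad, in the green but nearer its lower edge (3.4) than the red (4.2), and the pink vase stands upright inside the ring, set down gently; the arm never went near the mug, tub or brush.

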